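# Pack the last paint bottle and button down the case lid

### The arm

A 6-joint arm with a two-finger parallel gripper is mounted at the origin on the work surface; the furniture and walls round the work are solid. World frame = base frame: x ahead of the robot, y to its left, z up, the work surface at z = 0. Lengths are in m, angles in degrees, forces in N, time in s.
With the tool pointing down it reaches from about 0.325 to 0.9 m from the base axis. Payload 6.1 kg.
Tool frame: the origin (TCP) lies between the finger pads; the fingertips stand bot.finger_overhang ahead of it and the grasp point (between the pads) lies 6 mm ahead of it (bot.finger_overhang is the distance from the TCP to the fingertips, in m); z points along the fingers, y is the line along which they close (so a half turn about z gives the same grasp; the last joint's range is limited). The gripper opens to 85 mm and grips with 20 to 120 N. Pads are 22 mm wide; open, the fingers measure 114 mm over their backs; the gripper's body (76 mm by 85 mm) begins 54 mm behind the grasp point. The pads swing forward as they close: fully open they stand 13 mm farther back than shut.
Start: joints at [58.608, 12.628, 87.462, -0, 79.91, -7.225], TCP at [0.256, 0.57, 0.256] pointing down, gripper open.
Joint ranges: [-170.65, 170.65], [-52.31, 119.04], [5.05, 147.46], [-71.25, 251.25], [11.57, 151.72], [-153.62, 153.62]. Speed limits (degrees/s): [147.25, 147.25, 172.46, 180, 180, 180].

### API

Orientations are given as [roll, pitch, yaw] about the fixed x, y, z axes, in that order (R = Rz(yaw) Ry(pitch) Rx(roll)).
In Python, from rig import bot gives the robot as it stands.
- The arm moves only by the tool jog_arm, never from a script. Its argument "series" is a list of rows, each a list of 7 numbers: the shift along the world's x, y, z in m, then the turn, a rotation vector about the world's x, y, z in rad, then the closure, from -1 (fully open) to 1 (shut). A call has 1 to 12 rows; each row shifts and turns the commanded pose from where the row before left it; what a row does not reach is not made up. A row lasts 1/10 s, in which the tool goes at most 50 mm and 8.59 degrees, less where a joint would pass 70% of its speed; a pose out of reach is approached as far as the arm can. A call is refused whole if a number of a shift passes 0.05 or a number of a turn 0.15, either way. A call with a gripper value outside its range is refused whole. The fingers move at their own pace and stop on an object; "newtons" is the grip in N (left out, the last holds). Time passes only in rows, so rows that do not move let the fingers close. It gives the time, the measured TCP pose, the force, the opening and the grip force at its end, in the units of the state.
- bot.observe(): the state, without advancing time (a new reading comes with each control period).
- bot.capture(name): name is "scene" or "side" or "wrist"; returns the picture (384x512x3 uint8, blue, green, red); there is no depth.
- bot.camera_info(name): a dict with "intrinsics" (3x3 intrinsics, pixels), "position" and "rotation" of the camera in the world; the wrist camera has in their place "mount" (4x4, takes a point from camera to tool coordinates, whose origin is the TCP and whose axes are the flange's). Camera axes: x right, y up, looking along -z (the intrinsics and any distortion apply to the point x, -y, -z); pixel columns grow to the right and rows downward; lengths in m; the calibration is good to about 2 mm. A picture is of the moment at which its call begins: read the wrist's pose just before it. camera_info takes no time and is no camera call.
- bot.job_done(): hands the job in; it is judged then, once.
The state is a dict: "t": time; "joint_positions": joint angles; "joint_vel": joint speeds; "tau": joint torques, N m; "ee_pos": TCP position; "ee_rot": TCP orientation; "contact_force": force on the tool from outside, world axes, zero at the start; "ft_torque": the same for the moment, N m; "gripper_width": finger opening in m; "finger_force": force on a finger pad.
Only numpy, scipy, OpenCV 4.12 (cv2) and the standard library are available. Lean on these libraries where they do the work, as an engineer would, in place of code of your own. Each camera call takes 0.05 s, during which the arm holds its last target. There are 200 camera calls.

### The job

The carrying case holds three paint bottles, but the last one is still lying on the table in front of it. Put that bottle upright into the empty middle cell so that it stands on the cell's floor, then close the lid fully and turn both wooden turnbuttons square across onto the lid until they stop, so that the case can be carried. Leave the two bottles already packed in their cells, and do not move the other things on the table.

Things in the scene. Friction and masses are not known exactly. Their poses are not given: they have to be found in the camera images.
- case: Pale-wood carrying case, fixed; 85 (x) x 198 (y, plus a 16 mm cleat on each end) x 134 mm high. Origin: centre of underside; +x to its hinge side (away from robot), y along its row of three cells (centres x = +8.5, y = -60, 0, +60 mm). Back wall 9, end walls 12 mm thick, up to z = 124 mm; front rail x = -42.5 to -16.5 mm, up to z = 134 mm, level with the closed lid's top.
- cell (a point): Centre of the floor of the middle, empty cell, 8 mm above the case's underside. A cell is 50 (x) x 54 (y) mm clear; dividers 6 mm thick, 62 mm high. A packed bottle ends below the wall tops: fingers fit beside its cap only towards the neighbour cells (along case y), not towards front or back wall, and a slanted gripper does not fit.
- bottle: Paint bottle lying on the table before the case, 112 mm tall: round body 38 mm diameter from foot to 77 mm, then cap 30 mm diameter to 112 mm; 55 to 105 g. Origin: centre of its foot; z along its axis from foot to cap (level while it lies, the axis 19 mm above the table, cap roughly to the robot's left). It stands safely on its flat foot.
- packed_a: Paint bottle already standing in the case, in one of the two end cells: 112 mm tall, 36 mm diameter, cap 28 mm diameter; origin at the centre of its foot, z up.
- packed_b: Paint bottle already standing in the case, in the other end cell: 106 mm tall, 38 mm diameter, cap 30 mm diameter; origin at the centre of its foot, z up.
- lid (a joint): Angle of the plywood lid (57 mm from hinge to free edge, 198 long, 10 thick) about its hinge: 0 = closed flat on the walls, grows as it opens up and back, at most 2.3 rad. Stiff hinge: it stays where left and must be pushed all the way (about 1 N at its edge). Starts at 2.0 to 2.2 rad, leaning back.
- lid_hinge (a point): Middle of the lid's hinge line, along the case's y, at case x = +42.5 mm, z = 124 mm.
- lid_edge (a point): Middle of the lid's free edge, on its outer face (the face that is on top when closed); 57 mm from the hinge line.
- button_left (a joint): Angle of the left (case +y) dark wood turnbutton: bar 62 long, 20 wide, 10 mm thick, screwed on the front rail, underside 2 mm above it. 0 = along the rail, pointing to its middle; negative = out over the front; grows counter-clockwise from above; 1.57 = square across the lid; stops at 1.6. Stays where left (about 1 N at its tip). Swings over the lid only when that is fully down.
- button_left_pivot (a point): Left turnbutton's pivot axis, at the height of the bar's upper face (146 mm above the case's underside), at case x = -29.5, y = +66 mm.
- button_left_tip (a point): Middle of the left turnbutton's free end, on its upper face, 52 mm from the pivot.
- button_right (a joint): Angle of the right (case -y) turnbutton, mirror image of the left one: 0 = along the rail, pointing to its middle; it turns clockwise from above as the value grows; about 1.57 = square across onto the lid; it stops at 1.6. While the lid is open, either button would be in its way if turned beyond about 0.1.
- button_right_pivot (a point): Right turnbutton's pivot axis, at the height of the bar's upper face, at case x = -29.5, y = -66 mm.
- button_right_tip (a point): Middle of the right turnbutton's free end, on its upper face, 52 mm from the pivot.
- cup: Bystander: orange water cup with a brush in it, about 96 mm wide and 148 mm high, on the right in front of the case; origin at the centre of its foot.
- bottle_small: Bystander: small paint bottle, 34 mm diameter, 88 mm tall, standing beside the cup on the right; origin at the centre of its foot.
- jar_green: Bystander: glaze jar, 42 mm diameter, 46 mm tall, standing on the right; origin at the centre of its foot.

How it is judged:
By the outcome, as a careful person would: the job done as asked, in the order asked, and still so for the second after the job is handed in, with the robot touching nothing.
It also fails if it takes over 72 s, if anything falls off the work surface, if the arm or the gripper's body presses on something with over 40 N, if the wrist force passes 120 N, or if a joint passes its speed limit or range.

## Working session

There is one attempt and no reset: what is moved stays moved. The work goes in short steps, Python scripts to look and compute and a tool call to move; the robot and the scene stay as the last step left them, time stands still between calls to the robot, and variables do not carry over. Pictures are saved under pics/ and viewed, at most 10 in all, crops included, and the job is handed in when it is done.

Besides the shell and the picture viewer there is one more tool, called after "Call:" by a JSON object that holds its "op" and its "data". jog_arm: Moves the arm, as the interface text tells. Its arguments: {"type":"object","properties":{"series":{"type":"array","items":{"type":"array","items":{"type":"number"}}},"newtons":{"type":"number"}},"required":["series"]}

```bash
ls; mkdir -p pics
python3 - <<'E'
from rig import bot
import cv2
print(bot.observe()); print(bot.finger_overhang)
for n in ("scene","side","wrist"):
    cv2.imwrite(f"pics/{n}0.png",bot.capture(n)); print(n,bot.camera_info(n))
E
```

```text
pics
{'t': 0.0, 'joint_positions': array([ 5.86075418e+01,  1.26747580e+01,  8.75254786e+01,  1.64577768e-03,
        7.99106568e+01, -7.22399941e+00]), 'joint_vel': array([-0.07627316,  0.00150179, -0.04637377, -0.02070774, -0.02753512,
        0.04583868]), 'tau': array([ 1.25118786e-04, -4.96914840e+01, -3.89387119e+01, -7.49043306e-05,
        1.12904122e-02, -3.06133461e-05]), 'ee_pos': array([0.25558247, 0.56974551, 0.25520707]), 'ee_rot': array([-1.79890191e+02, -1.55516112e-02,  1.55831236e+02]), 'contact_force': array([-1.16263592,  0.43798744, -0.03851009]), 'ft_torque': array([ 0.00500584, -0.030343  ,  0.02692518]), 'finger_force': 0.0, 'gripper_width': 0.08563124562848821}
0.025
scene {'intrinsics': array([[443.94939814,   0.        , 262.36731746],
       [  0.        , 443.94939814, 188.90872306],
       [  0.        ,   0.        ,   1.        ]]), 'position': array([0.16605105, 0.51875986, 0.8862611 ]), 'rotation': array([  38.08864921,    1.07308572, -145.33396352])}
side {'intrinsics': array([[439.51813295,   0.        , 264.69451143],
       [  0.        , 439.51813295, 190.86388852],
       [  0.        ,   0.        ,   1.        ]]), 'position': array([0.56662836, 1.05291693, 0.81242681]), 'rotation': array([ 56.47819658,   0.24317125, 177.40107174])}
wrist {'intrinsics': array([[273.28455213,   0.        , 253.60042854],
       [  0.        , 273.28455213, 193.64583535],
       [  0.        ,   0.        ,   1.        ]]), 'mount': array([[-6.50066738e-04,  9.46592459e-01,  3.22431844e-01,
         8.34544578e-02],
       [ 9.99999487e-01,  8.65733839e-04, -5.25477623e-04,
        -9.49851242e-04],
       [-7.76553313e-04,  3.22431337e-01, -9.46592536e-01,
        -1.16317488e-01],
       [ 0.00000000e+00,  0.00000000e+00,  0.00000000e+00,
         1.00000000e+00]])}
```

View pics/scene0.png

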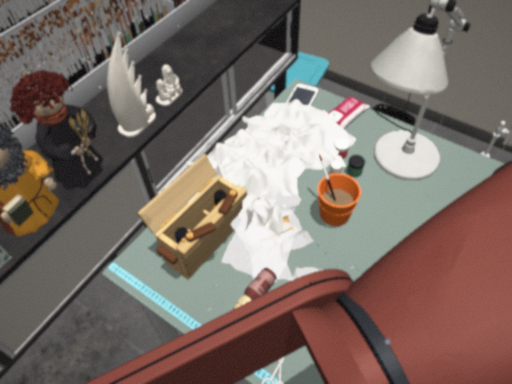

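View pics/side0.png

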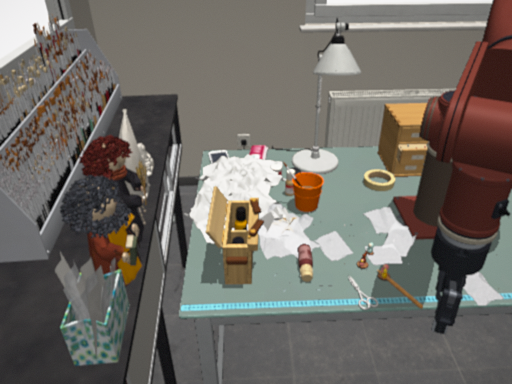

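The scene view shows the case at about (190,215) and the lying bottle at about (258,285). The side view shows the case at about (235,235) and the bottle at about (305,262). I'll enlarge both for exact points.

```bash
cat > h.py <<'E'
import numpy as np, cv2
from scipy.spatial.transform import Rotation as R
from rig import bot
def cam(n,st=None):
    c=bot.camera_info(n); K=np.array(c["intrinsics"])
    if "mount" in c:
        T=np.array(c["mount"]); Rt=R.from_euler("xyz",st["ee_rot"],degrees=True).as_matrix()
        return K, Rt@T[:3,3]+st["ee_pos"], Rt@T[:3,:3]
    return K,np.array(c["position"]),R.from_euler("xyz",c["rotation"],degrees=True).as_matrix()
def proj(C,P):
    K,p,Rm=C; q=(np.atleast_2d(P)-p)@Rm; q=q*[1,-1,-1]; u=q@K.T; return u[:,:2]/u[:,2:]
def ray(C,uv):
    K,p,Rm=C; d=np.linalg.solve(K,[uv[0],uv[1],1.])*[1,-1,-1]; return p,Rm@d
def atz(C,uv,z):
    p,d=ray(C,uv); return p+d*(z-p[2])/d[2]
def crop(im,x,y,w,h,s,step=10):
    o=cv2.resize(im[y:y+h,x:x+w],None,fx=s,fy=s,interpolation=cv2.INTER_CUBIC)
    for i in range(0,w,step):
        cv2.line(o,(i*s,0),(i*s,6),(0,0,255),1); 
        if (x+i)%20==0: cv2.putText(o,str(x+i),(i*s,16),0,.35,(0,0,255),1)
    for j in range(0,h,step):
        cv2.line(o,(0,j*s),(6,j*s),(0,0,255),1)
        if (y+j)%20==0: cv2.putText(o,str(y+j),(8,j*s+4),0,.35,(0,0,255),1)
    return o
E
python3 - <<'E'
from h import *
a=crop(cv2.imread("pics/scene0.png"),130,150,160,160,5)[:600]
b=cv2.imread("pics/scene0.png"); b=crop(b,130,150,150,150,4); c=crop(cv2.imread("pics/side0.png"),200,180,50*1,150,4)
c=crop(cv2.imread("pics/side0.png"),200,180,50,150,4)
cv2.imwrite("pics/z1.png",b[:600]); cv2.imwrite("pics/z2.png",crop(cv2.imread("pics/side0.png"),200,180,130,110,5))
cv2.imwrite("pics/zz.png",np.hstack([crop(cv2.imread("pics/scene0.png"),130,150,130,130,3)[:390],crop(cv2.imread("pics/side0.png"),200,180,130,130,3)]))
E
```

```text
(no output)
```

View pics/z1.png

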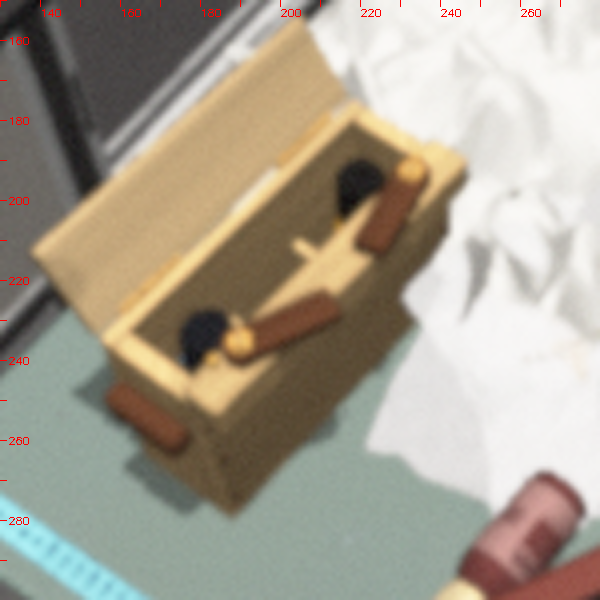

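View pics/z2.png

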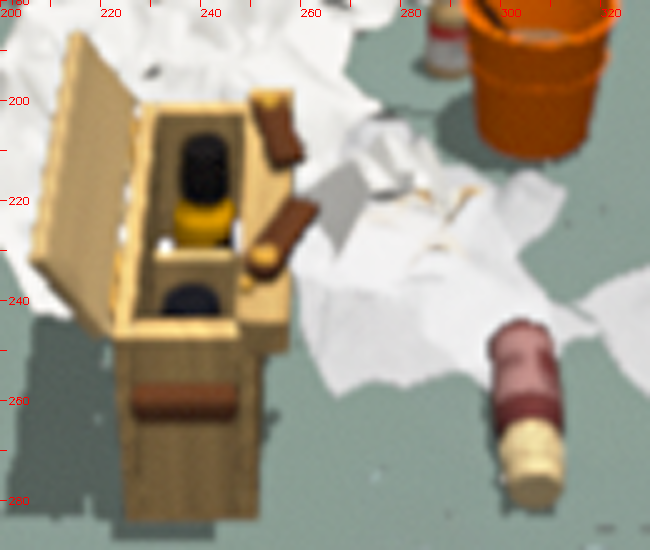

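```bash
cat > fit.py <<'E'
from h import *
from scipy.optimize import least_squares
S=cam("scene");D=cam("side")
s=lambda a,b:(130+a/4,150+b/4); d=lambda a,b:(200+a/5,180+b/5)
obs=[(S,s(239,341),(-29.5,66,148)),(S,s(411,170),(-29.5,-66,148)),(S,s(217,415),(-42.5,99,134)),(S,s(106,340),(42.5,99,124)),(S,s(468,160),(-42.5,-99,134)),
(D,d(264,256),(-29.5,66,148)),(D,d(266,99),(-29.5,-66,148)),(D,d(113,338),(42.5,99,124)),(D,d(125,518),(42.5,99,0)),(D,d(148,103),(42.5,-99,124))]
def T(p,P): P=np.array(P)/1e3; return np.array([p[0],p[1],0])+P@R.from_euler("z",p[2]).as_matrix().T
def f(p): return np.concatenate([(proj(C,T(p,P))[0]-uv) for C,uv,P in obs])
p=least_squares(f,[.75,.3,.0],loss="soft_l1").x
print(p,np.degrees(p[2])); print(f(p).reshape(-1,2).round(1))
for n,P in [("cell",(8.5,0,8)),("pl",(-29.5,66,146)),("pr",(-29.5,-66,146)),("hinge",(42.5,0,124))]: print(n,T(p,P).round(4))
# buttons tips (from pixels): scene
print("tipL",atz(S,s(335,303),.146),atz(D,d(308,207),.146),"tipR",atz(S,s(372,248),.146),atz(D,d(290,163),.146))
# lid edge corners (inner face free edge), left/right
for nm,a,b,y in (("L",s(35,250),d(35,258),99),("R",s(302,25),d(78,33),-99)):
    p1,d1=ray(S,a);p2,d2=ray(D,b); A=np.c_[d1,-d2]; k=np.linalg.lstsq(A,p2-p1,rcond=None)[0]; m=(p1+d1*k[0]+p2+d2*k[1])/2
    h=T(p,(42.5,y,124)); print("lid",nm,m,"rel",(m-h)@R.from_euler("z",p[2]).as_matrix())
for n,uv in (("capend",d(537,487)),("junc",d(530,428)),("foot",d(520,345))): print(n,atz(D,uv,.025))
print("scene foot",atz(S,s(563,495),.025), "junc",atz(S,s(487,570),.025))
E
python3 fit.py
```

```text
[ 0.5857367   0.15710438 -0.04969427] -2.847271830704391
[[-0.  -0.2]
 [ 0.1 -0.2]
 [-0.2  0.2]
 [-2.1 -0.7]
 [ 0.8 -0.6]
 [ 0.4 -0.1]
 [ 1.3  0.1]
 [ 0.1  0.2]
 [ 0.5  1.5]
 [-0.9 -0.4]]
cell [0.5942 0.1567 0.008 ]
pl [0.5596 0.2245 0.146 ]
pr [0.553  0.0927 0.146 ]
hinge [0.6282 0.155  0.124 ]
tipL [0.53500157 0.18013305 0.146     ] [0.53774672 0.18465693 0.146     ] tipR [0.54022147 0.14330569 0.146     ] [0.54547913 0.14736509 0.146     ]
lid L [0.66652924 0.249532   0.17042335] rel [ 0.03360157 -0.00267321  0.04642335]
lid R [0.65498454 0.05602684 0.1677738 ] rel [0.03168326 0.00148704 0.0437738 ]
capend [0.42722705 0.26205381 0.025     ]
junc [0.42546946 0.21959301 0.025     ]
foot [0.42287817 0.15499892 0.025     ]
scene foot [0.41700088 0.15265236 0.025     ] junc [0.42563923 0.21068325 0.025     ]
```

Run:
```python
from h import *
S=cam("scene");D=cam("side")
d=lambda a,b:(200+a/5,180+b/5)
print("cup base front",atz(D,(305,210),0),"rim L/R",atz(D,(293,178),.148),atz(D,(323,178),.148), "scene rim c",atz(S,(339,185),.148))
print("table near edge",atz(D,(200,305),0),atz(D,(300,306),0),"back table",atz(D,(205,152),0))
print("shelf foot?",atz(D,(190,290),0),atz(S,(110,265),0))
def tri(a,b):
    p1,d1=ray(S,a);p2,d2=ray(D,b);k=np.linalg.lstsq(np.c_[d1,-d2],p2-p1,rcond=None)[0];return (p1+d1*k[0]+p2+d2*k[1])/2, np.linalg.norm(p1+d1*k[0]-p2-d2*k[1])
print("shelf far corner",tri((298,3),(178,96)))
print("white fig base",tri((137,128),(140,185)))
print("bottle ends px scene", proj(S,[[.420,.152,.019],[.427,.262,.019]]))
```

```text
cup base front [ 0.39305413 -0.05722734  0.        ] rim L/R [ 0.44002438 -0.01161295  0.148     ] [ 0.35435689 -0.00713767  0.148     ] scene rim c [ 0.37764414 -0.04845494  0.148     ]
table near edge [0.69249459 0.316368   0.        ] [4.52590727e-01 3.31296264e-01 1.11022302e-16] back table [ 0.73267987 -0.45624486  0.        ]
shelf foot? [ 7.21249571e-01  2.66126002e-01 -1.11022302e-16] [0.73622001 0.32701726 0.        ]
shelf far corner (array([ 0.83211604, -0.61097685,  0.16208167]), np.float64(0.015444515560682642))
white fig base (array([0.84323196, 0.07754287, 0.18339787]), np.float64(0.02519222247637934))
bottle ends px scene [[269.77704813 274.11499819]
 [236.7061101  312.81123726]]
```

Call:
{"op": "jog_arm", "data": {"series": [[0.02,-0.05,0,0,0,-0.14,-1],[0.02,-0.05,0,0,0,-0.14,-1],[0.02,-0.05,0,0,0,-0.14,-1],[0.02,-0.05,0,0,0,-0.14,-1],[0.02,-0.05,0,0,0,-0.14,-1],[0.02,-0.05,0,0,0,-0.14,-1],[0.02,-0.04,0,0,0,-0.14,-1],[0.02,-0.03,0,0,0,-0.14,-1],[0,0,0,0,0,-0.03,-1]]}}

```text
t: 1.05
ee_pos: [0.409, 0.2183, 0.2563]
ee_rot: [179.9, 0.1, 89.4]
contact_force: [0.7, 0.6, -0.7]
gripper_width: 0.0852
finger_force: 0.0
```

Run:
```python
from h import *
st=bot.observe(); im=bot.capture("wrist"); print(st["joint_positions"].round(1))
np.save("st1.npy",st,allow_pickle=True)
o=cv2.resize(im,(768,576)); 
W=cam("wrist",st)
print(proj(W,[[.420,.152,.019],[.427,.262,.019],[.5942,.1567,.008]]))
cv2.imwrite("pics/w1.png",o)
```

```text
[ 1.840e+01 -1.010e+01  1.106e+02 -1.000e-01  7.950e+01  1.900e+01]
[[262.32933377 212.55426181]
 [267.81675691 132.49960786]
 [383.87225205 205.34322925]]
```

View pics/w1.png

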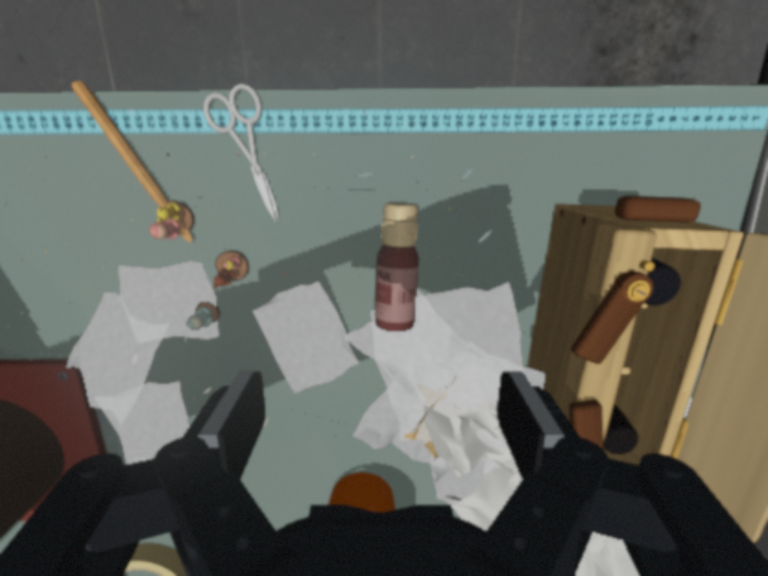

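Run:
```python
from h import *
st=np.load("st1.npy",allow_pickle=True).item(); W=cam("wrist",st)
v=lambda a,b:(a/1.5,b/1.5)
print("cam",W[1])
print("foot",atz(W,v(395,327),.036),"capend",atz(W,v(400,203),.006),"cap top edge c",atz(W,v(400,217),.03), "junc top",atz(W,v(398,246),.034))
print("body L/R mid",atz(W,v(376,290),.019),atz(W,v(416,290),.019))
print("pivL",atz(W,v(640,290),.148),"pivR",atz(W,v(588,410),.148),"tipL",atz(W,v(588,352),.146))
print("case left front top",atz(W,v(614,230),.134),"back corner",atz(W,v(738,236),.124))
for n in ("packL","packR"): pass
print("pack L",atz(W,v(660,283),.118),"pack R",atz(W,v(620,430),.118))
```

```text
cam [0.40945173 0.30111533 0.37252212]
foot [0.42083826 0.15124137 0.036     ] capend [0.42614891 0.25690199 0.006     ] cap top edge c [0.42511128 0.24832094 0.03      ] junc top [0.42336332 0.22464749 0.034     ]
body L/R mid [0.40406911 0.18060938 0.019     ] [0.44051306 0.18022524 0.019     ]
pivL [0.55877112 0.222972   0.148     ] pivR [0.54119173 0.14162997 0.148     ] tipL [0.5359366  0.18220228 0.146     ]
case left front top [0.54565192 0.25544548 0.134     ] back corner [0.62797387 0.24902067 0.124     ]
pack L [0.59082367 0.21722605 0.118     ] pack R [0.58522928 0.10260274 0.118     ]
```

Call:
{"op": "jog_arm", "data": {"series": [[0.005,-0.005,-0.04,-0.13,0.0065,-0.04,-1],[0.005,-0.005,-0.04,-0.13,0.0065,0,-1],[0.0045,-0.005,-0.04,-0.13,0.0065,0,-1],[0,-0.002,-0.036,-0.13,0.0065,0,-1],[0,0,-0.03,0,0,0,-1],[0,0,-0.02,0,0,0,-1],[0,0,0,0,0,0,-1]]}}

```text
t: 1.8
ee_pos: [0.4186, 0.2046, 0.0468]
ee_rot: [-179.1, 30.0, 88.1]
contact_force: [-0.1, -0.6, 0.5]
gripper_width: 0.0854
finger_force: 0.0
```

Run:
```python
from h import *
st=bot.observe(); im=bot.capture("wrist"); print(st["joint_positions"].round(1),st["ee_pos"],st["ee_rot"])
side=bot.capture("side")
o=np.vstack([np.hstack([cv2.resize(im,(400,300)),cv2.resize(bot.capture("scene"),(400,300))]),np.hstack([crop(side,260,180,100,75,4),np.zeros((300,400,3),np.uint8)])])
cv2.imwrite("pics/w2.png",o)
```

```text
[ 31.9  22.  106.  -25.3  72.3  46.1] [0.41855364 0.20459648 0.04681774] [-179.09005305   30.03192457   88.14361744]
```

View pics/w2.png

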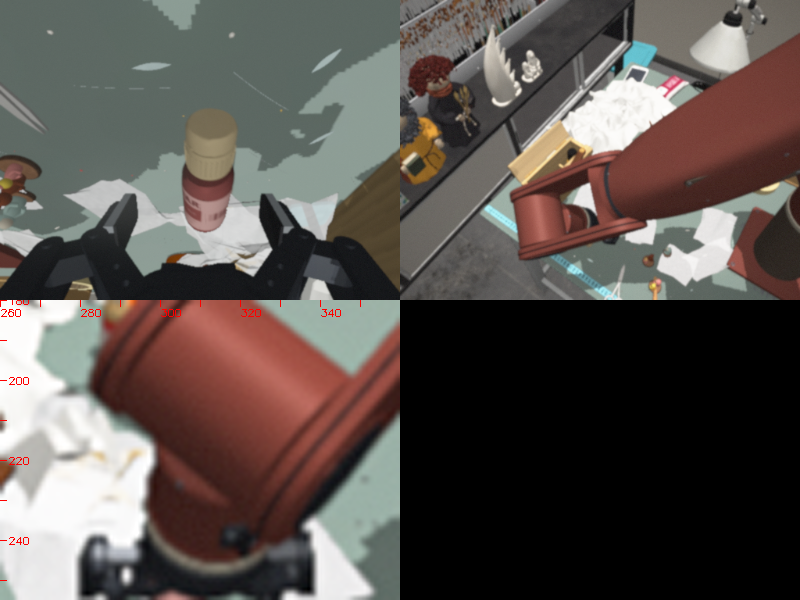

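The wrist view shows the bottle between the open fingers (centre about column 209 of 400), roughly centred.

Call:
{"op": "jog_arm", "data": {"series": [[0.005,-0.0035,-0.007,0,0,-0.015,-1],[0,0,-0.007,0,0,0,-1],[0,0,0,0,0,0,0.3],[0,0,0,0,0,0,0.6],[0,0,0,0,0,0,0.6],[0,0,0,0,0,0,0.6],[0,0,0,0,0,0,0.6],[0,0,0,0,0,0,0.6]], "newtons": 40}}

```text
t: 2.75
ee_pos: [0.4269, 0.2013, 0.0367]
ee_rot: [-179.6, 29.8, 86.9]
contact_force: [-0.7, 0.2, 3.6]
gripper_width: 0.0354
finger_force: 40.1
```

Call:
{"op": "jog_arm", "data": {"series": [[-0.0035,0,0,0,0,0,-0.3],[0,0,0,0,0,0,-0.3],[0,0,0,0,0,0,-0.3],[0,0,-0.003,0,0,0,-0.3],[0,0,-0.003,0,0,0,-0.3],[0,0,0,0,0,0,-0.3]]}}

```text
t: 3.35
ee_pos: [0.4229, 0.2009, 0.0297]
ee_rot: [-179.5, 29.9, 86.9]
contact_force: [-0.8, -0.2, -0.7]
gripper_width: 0.0554
finger_force: 0.0
```

Call:
{"op": "jog_arm", "data": {"series": [[0,0,-0.002,0,0,0,0.1],[0,0,0,0,0,0,0.3],[0,0,0,0,0,0,0.5],[0,0,0,0,0,0,0.5],[0,0,0,0,0,0,0.5],[0,0,0,0,0,0,0.5]]}}

```text
t: 3.95
ee_pos: [0.4232, 0.2011, 0.0282]
ee_rot: [-179.5, 29.8, 86.9]
contact_force: [-0.4, 0.1, -0.5]
gripper_width: 0.0366
finger_force: 40.0
```

Call:
{"op": "jog_arm", "data": {"series": [[0,0,0.03,0,0,0,0.6],[0,0,0.04,0,0,0,0.6],[0,0,0.04,0.1,-0.005,0,0.6],[0.004,0.006,0.01,0.12,-0.006,0,0.6],[0.004,0.006,0,0.12,-0.006,0,0.6],[0.004,0.006,0,0.12,-0.006,0,0.6],[0.004,0.006,0,0.12,-0.006,0,0.6],[0,0.006,0,0.12,-0.006,0,0.6],[0,0.006,0,0.12,-0.006,0,0.6],[0,0,0,0,0,0,0.6]]}}

```text
t: 4.95
ee_pos: [0.4387, 0.2355, 0.1475]
ee_rot: [-179.3, -17.3, 86.7]
contact_force: [-0.1, -0.6, -1.0]
gripper_width: 0.0364
finger_force: 40.3
```

Run:
```python
from h import *
st=bot.observe();print(st["joint_positions"].round(1),st["gripper_width"])
print(R.from_euler("xyz",st["ee_rot"],degrees=True).as_matrix().round(3))
```

```text
[  8.4  -2.8 117.9  19.1  63.4   3.2] 0.03642732567639044
[[ 0.055  0.998  0.004]
 [ 0.953 -0.054  0.297]
 [ 0.297 -0.012 -0.955]]
```

Call:
{"op": "jog_arm", "data": {"series": [[0,0.003,0,0.12,-0.006,0,0.6],[0,0.003,0,0.12,-0.006,0,0.6],[0,0.003,0,0.12,-0.006,0,0.6],[0,0,0,0.12,-0.006,0,0.6],[0,0,0,0.12,-0.006,0,0.6],[0,0,0,0.12,-0.006,0,0.6],[0,0,0,0.02,0,0,0.6],[0,0,0,0,0,0,0.6]]}}

```text
t: 5.75
ee_pos: [0.4386, 0.2461, 0.1471]
ee_rot: [-178.4, -59.5, 86.2]
contact_force: [-0.9, 0.9, -0.1]
gripper_width: 0.0364
finger_force: 40.3
```

Run:
```python
from h import *
st=bot.observe();print(st["joint_positions"].round(1),st["gripper_width"])
M=R.from_euler("xyz",st["ee_rot"],degrees=True).as_matrix()
R0=R.from_euler("xyz",[-179.5,29.8,86.9],degrees=True).as_matrix()
ax=M@R0.T@np.array([.05,.9987,0]); print(M.round(3),"bottle axis",ax)
W=cam("wrist",st)
s=bot.capture("side");w=bot.capture("wrist")
cv2.imwrite("pics/w3.png",np.hstack([crop(s,250,150,100,150,4)[:600],cv2.resize(w,(400,300))[:, :].copy() if 0 else np.vstack([cv2.resize(w,(400,300)),cv2.resize(bot.capture("scene"),(400,300))])]))
```

```text
[-13.2   8.5 124.9  60.2  76.9 -42. ] 0.036383771961095254
[[ 0.034  0.999  0.029]
 [ 0.507 -0.042  0.861]
 [ 0.861 -0.014 -0.508]] bottle axis [0.00621494 0.0121834  0.9998573 ]
```

View pics/w3.png

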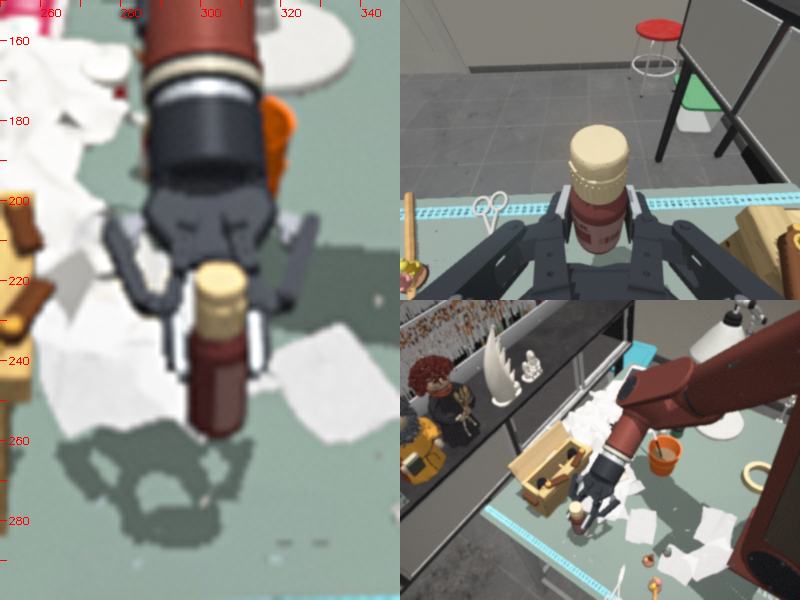

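The bottle is upright in the fingers, the cup is clear behind the wrist. Moving it farther from the cup, then lowering.

Call:
{"op": "jog_arm", "data": {"series": [[0.015,0.02,0,0,0,0,0.6],[0.01,0.01,-0.01,0,0,0,0.6],[0,0,-0.02,0,0,0,0.6],[0,0,-0.02,0,0,0,0.6],[0,0,-0.02,0,0,0,0.6],[0,0,-0.012,0,0,0,0.6],[0,0,-0.004,0,0,0,0.6],[0,0,0,0,0,0,0.6]]}}

```text
t: 6.7
ee_pos: [0.4643, 0.2767, 0.0626]
ee_rot: [-179.0, -59.6, 86.7]
contact_force: [-1.3, -0.2, -1.0]
gripper_width: 0.0363
finger_force: 40.3
```

Run:
```python
from h import *
st=bot.observe();print(st["joint_positions"].round(1),st["ee_pos"],st["contact_force"])
```

```text
[ -8.6  23.3 120.   66.   69.7 -50.1] [0.46429854 0.27667248 0.06264026] [-1.30101656 -0.17769501 -1.03433931]
```

Call:
{"op": "jog_arm", "data": {"series": [[0,0,-0.004,0,0,0,0.6],[0,0,-0.003,0,0,0,0.6],[0,0,-0.002,0,0,0,0.6],[0,0,0,0,0,0,0.6]]}}

```text
t: 7.1
ee_pos: [0.4649, 0.2764, 0.0551]
ee_rot: [-179.1, -59.8, 86.8]
contact_force: [-3.0, -2.9, 8.6]
gripper_width: 0.0361
finger_force: 41.0
```

Call:
{"op": "jog_arm", "data": {"series": [[0,0,0,0,0,0,0.1],[0,0,0,0,0,0,-0.3],[0,0,0,0,0,0,-0.6],[0,0,0,0,0,0,-1],[0,0,0,0,0,0,-1],[0,-0.005,0.03,0,0,0,-1],[0,-0.005,0.04,0,0,0,-1],[0,0,0.05,0,0,0,-1],[0,0,0.05,0,0,0,-1],[0,0,0,0,0,0,-1]]}}

```text
t: 8.1
ee_pos: [0.4677, 0.266, 0.2306]
ee_rot: [179.6, -59.7, 87.9]
contact_force: [0.1, -0.5, 0.2]
gripper_width: 0.0857
finger_force: 0.0
```

Run:
```python
from h import *
st=bot.observe();print(st["joint_positions"].round(1),st["ee_pos"],st["gripper_width"])
s=bot.capture("side");cv2.imwrite("pics/s4.png",s)
c=s[150:330,230:380]
# cap-ish pale yellow mask by hsv
h=cv2.cvtColor(s,cv2.COLOR_BGR2HSV)
D=cam("side"); print(proj(D,[[.465,.28,0],[.465,.28,.077],[.465,.28,.112]]))
cv2.imwrite("pics/w4.png",np.hstack([crop(s,230,180,100,150,4)[:600],np.vstack([cv2.resize(bot.capture("wrist"),(400,300)),cv2.resize(bot.capture("scene"),(400,300))])]))
```

```text
[-10.    1.8 120.4  60.4  79.9 -31.8] [0.46768193 0.26601277 0.23057573] 0.08574371167974544
[[292.73419077 290.35535374]
 [293.72961473 267.59075929]
 [294.20914067 256.62436296]]
```

View pics/w4.png

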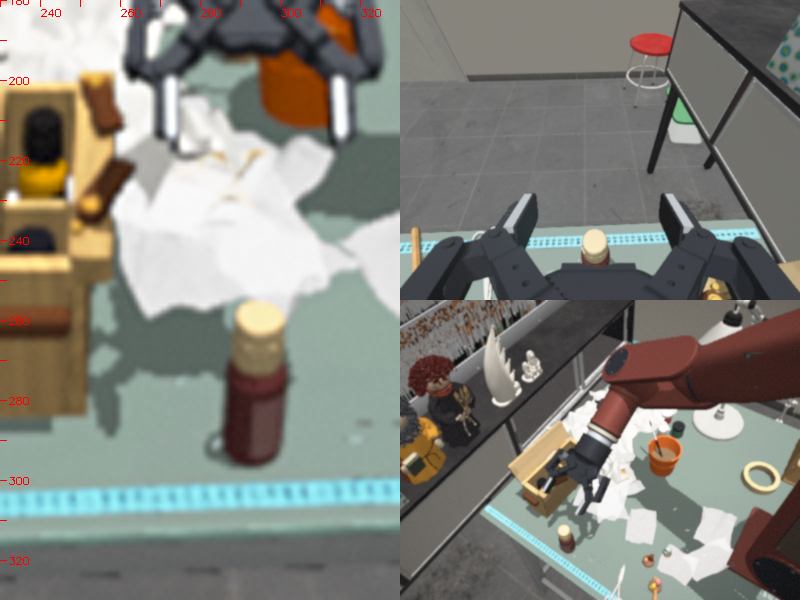

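Run:
```python
from h import *
print(atz(cam("side"),(295,258.5),.112),atz(cam("scene"),(211,295.7),.112))
```

```text
[0.46380841 0.28655282 0.112     ] [0.45874638 0.28983732 0.112     ]
```

Call:
{"op": "jog_arm", "data": {"series": [[0,0,0.01,-0.12,0,0,-1],[0,0,0.01,-0.12,0,0,-1],[0,0,0,-0.12,0,0,-1],[0,0,0,-0.12,0,0,-1],[0,0,0,-0.12,0,0,-1],[0,0,0,-0.12,0,0,-1],[0,0,0,-0.12,0,0,-1],[0,0,0,-0.12,0,0,-1],[0,0,0,-0.08,0,0,-1],[0,0,0,0,0,0.13,-1],[0,0,0,0,0,0.13,-1],[0,0,0,0,0,0.13,-1]]}}

```text
t: 9.45
ee_pos: [0.463, 0.2661, 0.24]
ee_rot: [178.5, -0.1, 111.0]
contact_force: [-1.1, -0.1, 0.0]
gripper_width: 0.0858
finger_force: 0.0
```

Call:
{"op": "jog_arm", "data": {"series": [[0,0,0,0,0,0.13,-1],[0,0,0,0,0,0.13,-1],[0,0,0,0,0,0.13,-1],[0,0,0,0,0,0.13,-1],[0,0,0,0,0,0.13,-1],[0,0,0,0,0,0.13,-1],[0,0,0,0,0,0.13,-1],[0,0,0,0,0,0.13,-1],[0,0,0,0,0,0.13,-1],[0,0,0,0,0,0,-1]]}}

```text
t: 10.45
ee_pos: [0.4633, 0.2658, 0.2404]
ee_rot: [178.2, -0.4, 177.7]
contact_force: [0.3, 0.1, -0.8]
gripper_width: 0.0855
finger_force: 0.0
```

```bash
cat > g.py <<'E'
from h import *
st=bot.observe();print(st["joint_positions"].round(1),st["ee_pos"].round(4),st["ee_rot"].round(1))
M=R.from_euler("xyz",st["ee_rot"],degrees=True)
G=R.from_euler("xyz",[180,0,177.15],degrees=True)
print("turn to down",(G*M.inv()).as_rotvec().round(3))
E
python3 g.py
```

```text
[ 20.3   0.4 102.5   1.8  76.8 -67.8] [0.4633 0.2658 0.2404] [178.2  -0.4 177.7]
turn to down [-0.031 -0.006 -0.01 ]
```

Run:
```python
from h import *
st=bot.observe();W=cam("wrist",st);im=bot.capture("wrist")
print(proj(W,[[.463,.287,.112],[.463,.287,0.077]]))
cv2.imwrite("pics/w5.png",crop(im,190,90,140,120,5))
```

```text
[[272.50469029 193.4930101 ]
 [269.31571924 183.17099122]]
```

View pics/w5.png

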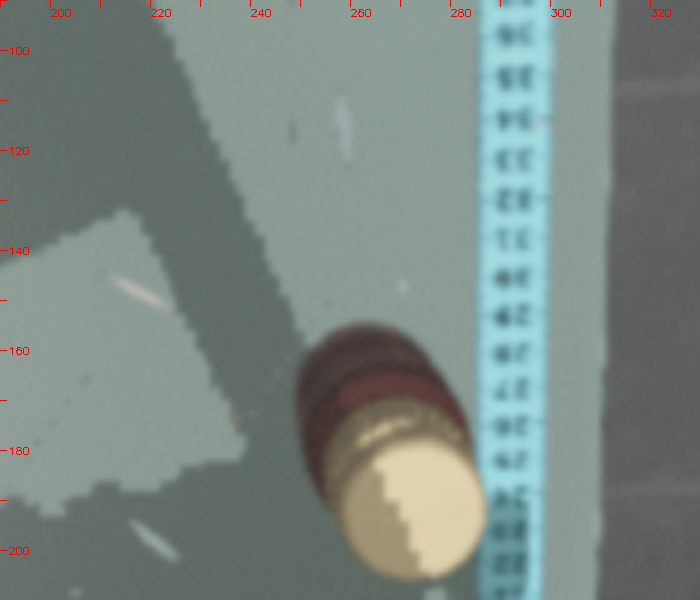

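Call:
{"op": "jog_arm", "data": {"series": [[0.001,0.011,0,-0.031,-0.006,-0.01,-1],[0,0.01,-0.03,0,0,0,-0.6],[0,0,-0.04,0,0,0,-0.6],[0,0,-0.04,0,0,0,-0.4],[0,0,-0.022,0,0,0,-0.2],[0,0,0,0,0,0,-0.2],[0,0,0,0,0,0,-0.2]]}}

```text
t: 11.2
ee_pos: [0.4649, 0.2871, 0.1108]
ee_rot: [179.9, 0.2, 177.0]
contact_force: [0.2, 0.4, -0.3]
gripper_width: 0.0513
finger_force: 0.0
```

```bash
python3 g.py
```

```text
[ 23.4  10.6 106.5  -0.   62.7 -63.5] [0.4649 0.2871 0.1108] [179.9   0.2 177. ]
turn to down [-0.001  0.004  0.003]
```

Call:
{"op": "jog_arm", "data": {"series": [[-0.001,0,-0.003,0,0,0,0.2],[0,0,0,0,0,0,0.5],[0,0,0,0,0,0,0.7],[0,0,0,0,0,0,0.7],[0,0,0,0,0,0,0.7],[0,0,0,0,0,0,0.7]], "newtons": 40}}

```text
t: 11.8
ee_pos: [0.4655, 0.2876, 0.11]
ee_rot: [179.8, 0.5, 177.1]
contact_force: [0.0, -0.5, 6.0]
gripper_width: 0.0289
finger_force: 40.1
```

Call:
{"op": "jog_arm", "data": {"series": [[0,0,0.035,0,0,0,0.7],[0,0,0.045,0,0,0,0.7],[0,0,0.045,0,0,0,0.7],[0,0,0.045,0,0,0,0.7],[0,-0.035,0.005,0,0,0,0.7],[0.03,-0.035,0,0,0,0,0.7],[0.03,-0.03,0,0,0,0,0.7],[0.035,-0.02,0,0,0,0,0.7],[0.033,-0.01,0,0,0,0,0.7],[0,0,0,0,0,0,0.7],[0,0,0,0,0,0,0.7]]}}

```text
t: 12.9
ee_pos: [0.5921, 0.1568, 0.2823]
ee_rot: [179.9, 0.2, 177.0]
contact_force: [0.2, 0.3, -1.4]
gripper_width: 0.0289
finger_force: 39.8
```

```bash
python3 g.py
python3 - <<'E'
from h import *
st=bot.observe();W=cam("wrist",st);im=bot.capture("wrist");
s=bot.capture("side");sc=bot.capture("scene")
cv2.imwrite("pics/w6.png",np.hstack([crop(s,195,130,100,150,4)[:600],np.vstack([cv2.resize(im,(400,300)),cv2.resize(sc[110:290,110:350],(400,300))])]))
E
```

```text
[  7.4   9.9  87.8   0.1  82.1 -79.6] [0.5921 0.1568 0.2823] [179.9   0.2 177. ]
turn to down [-0.002  0.003  0.002]
```

View pics/w6.png

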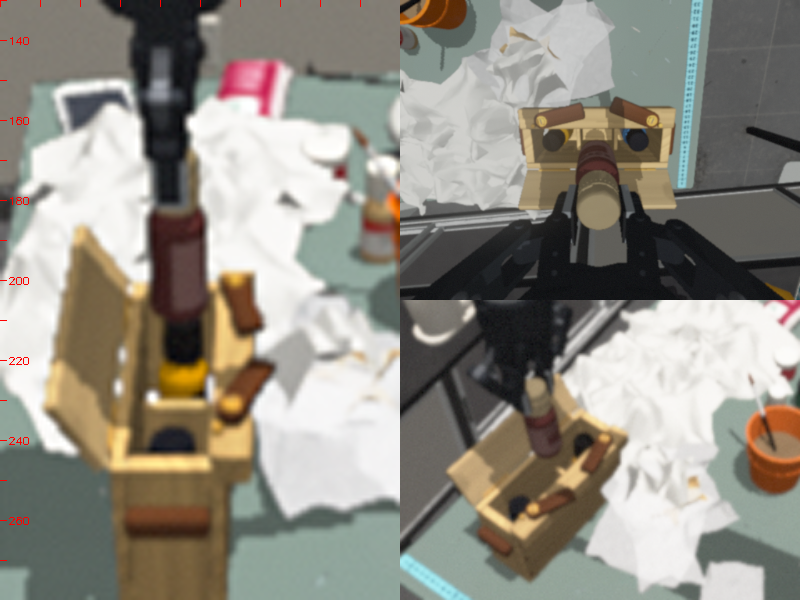

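The bottle hangs upright above the middle cell, with neighbours and buttons clear. I've used all 10 views, so I'll check the bottle's centring numerically.

Run:
```python
from h import *
for n in ("side","scene"):
    C=cam(n); im=bot.capture(n)
    zf=.2823-.110
    for z in (zf+.02,zf+.05):
        c=proj(C,[.592,.157,z])[0]; r=int(round(c[1])); k=im[r,int(c[0])-20:int(c[0])+21].astype(int)
        print(n,z,c.round(1),"d/dx",(proj(C,[.602,.157,z])[0]-c).round(1),"d/dy",(proj(C,[.592,.167,z])[0]-c).round(1)); print([tuple(x) for x in k.tolist()][::1])
```

```text
side 0.1923 [239.1 200.4] d/dx [-4.   0.1] d/dy [-0.   2.3]
[(68, 99, 118), (67, 98, 116), (68, 98, 117), (73, 104, 125), (85, 125, 150), (99, 148, 176), (101, 152, 184), (108, 150, 176), (151, 176, 192), (188, 219, 232), (195, 227, 241), (199, 230, 243), (184, 207, 227), (115, 125, 137), (42, 45, 62), (20, 20, 49), (26, 28, 54), (26, 25, 55), (37, 40, 63), (57, 59, 83), (65, 68, 92), (67, 69, 94), (67, 69, 93), (68, 70, 94), (66, 68, 92), (64, 64, 89), (57, 58, 82), (87, 99, 115), (164, 190, 211), (179, 217, 239), (127, 161, 187), (62, 97, 127), (39, 96, 140), (50, 126, 172), (60, 163, 213), (59, 158, 211), (47, 124, 175), (40, 87, 136), (49, 81, 114), (133, 148, 157), (238, 241, 241)]
side 0.2223 [238.7 190.3] d/dx [-4.1  0.1] d/dy [-0.   2.3]
[(101, 146, 174), (154, 181, 198), (238, 241, 242), (249, 250, 250), (248, 249, 249), (245, 247, 248), (242, 245, 245), (243, 245, 246), (241, 244, 244), (239, 242, 243), (242, 244, 245), (248, 250, 251), (244, 247, 248), (169, 175, 175), (71, 76, 80), (23, 26, 48), (26, 27, 54), (29, 29, 55), (26, 27, 56), (28, 30, 56), (32, 33, 61), (36, 37
[... 943 characters left out ...]
9, 65, 80), (39, 52, 62)]
scene 0.2223 [194.  181.8] d/dx [-4.  -2.2] d/dy [-3.4  3.4]
[(104, 129, 148), (93, 122, 142), (87, 119, 138), (85, 114, 133), (79, 107, 129), (82, 109, 129), (79, 107, 127), (77, 104, 123), (80, 106, 124), (75, 103, 122), (68, 91, 110), (52, 69, 89), (38, 46, 69), (33, 35, 59), (31, 33, 61), (37, 38, 66), (31, 34, 62), (31, 39, 69), (44, 46, 76), (43, 45, 82), (48, 49, 86), (44, 45, 87), (47, 49, 89), (51, 50, 89), (45, 48, 85), (43, 46, 82), (36, 37, 74), (37, 38, 68), (37, 39, 64), (41, 42, 64), (52, 56, 76), (62, 77, 96), (74, 99, 119), (76, 107, 129), (71, 109, 134), (71, 113, 140), (71, 113, 140), (78, 116, 143), (84, 122, 148), (90, 127, 155), (93, 133, 161)]
```

Call:
{"op": "jog_arm", "data": {"series": [[0.002,0,-0.02,0,0,0,0.7],[0,0,-0.03,0,0,0,0.7],[0,0,-0.03,0,0,0,0.7],[0,0,-0.03,0,0,0,0.7],[0,0,-0.03,0,0,0,0.7],[0,0,-0.01,0,0,0,0.7],[0,0,0,0,0,0,0.7]]}}

```text
t: 13.85
ee_pos: [0.5927, 0.1574, 0.1318]
ee_rot: [179.9, 0.1, 177.1]
contact_force: [0.1, -0.4, -0.6]
gripper_width: 0.0287
finger_force: 39.8
```

Call:
{"op": "jog_arm", "data": {"series": [[0.001,0,-0.006,0,0,0,0.7],[0,0,-0.004,0,0,0,0.7],[0,0,-0.003,0,0,0,0.7],[0,0,0,0,0,0,0.7]]}}

```text
t: 14.25
ee_pos: [0.5954, 0.1572, 0.1206]
ee_rot: [179.9, 0.3, 177.1]
contact_force: [0.5, -0.9, -0.9]
gripper_width: 0.029
finger_force: 39.8
```

Call:
{"op": "jog_arm", "data": {"series": [[0,0,-0.002,0,0,0,0.7],[0,0,-0.001,0,0,0,0.7],[0,0,0,0,0,0,0.7]]}}

```text
t: 14.55
ee_pos: [0.5958, 0.1572, 0.118]
ee_rot: [179.9, 0.4, 177.1]
contact_force: [-0.7, -0.6, 2.9]
gripper_width: 0.0285
finger_force: 40.3
```

Call:
{"op": "jog_arm", "data": {"series": [[0,0,0,0,0,0,0.2],[0,0,0,0,0,0,0.1],[0,0,0,0,0,0,0.1],[0,0,0,0,0,0,0.1]]}}

```text
t: 14.95
ee_pos: [0.5952, 0.1571, 0.1172]
ee_rot: [179.9, 0.3, 177.1]
contact_force: [0.5, -0.3, -0.5]
gripper_width: 0.0383
finger_force: 0.0
```

Call:
{"op": "jog_arm", "data": {"series": [[0,0,0.02,0,0,0,0.1],[0,0,0.04,0,0,0,0.1],[0,0,0.04,0,0,0,0.3],[0,0,0.04,0,0,0,0.6],[0.02,0,0.03,0,0,0,1],[0.03,0,0,0,0,0,1],[0,0,0,0,0,0,1]]}}

```text
t: 15.65
ee_pos: [0.6479, 0.1568, 0.2882]
ee_rot: [179.9, 0.5, 177.0]
contact_force: [-0.2, 0.1, 0.1]
gripper_width: 0.0
finger_force: 0.0
```

```bash
python3 g.py
python3 - <<'E'
from h import *
S=cam("scene");D=cam("side")
for z in (.1,.16,.2): print(z,[atz(D,p,z).round(3)[:2] for p in ((180,96),(158,230),(140,330))],[atz(S,p,z).round(3)[:2] for p in ((298,10),(150,160),(20,290))])
im0=cv2.imread("pics/side0.png");im=bot.capture("side")
# check: middle cell bottle cap visible; left/right caps
for n,P in (("mid",[.594,.157,.12]),("L",[.597,.2166,.118]),("R",[.591,.0968,.118])):
    u=proj(D,P)[0].round().astype(int);v=proj(S,P)[0].round().astype(int); sc=bot.capture("scene")
    print(n,u,im[u[1],u[0]],im0[u[1],u[0]],v,sc[v[1],v[0]])
E
```

```text
[  6.8  16.9  78.9   0.   83.7 -80.2] [0.6479 0.1568 0.2882] [179.9   0.5 177. ]
turn to down [-0.002  0.009  0.002]
0.1 [array([ 0.856, -0.789]), array([0.805, 0.148]), array([0.791, 0.466])] [array([ 0.856, -0.658]), array([0.801, 0.097]), array([0.777, 0.485])]
0.16 [array([ 0.832, -0.634]), array([0.785, 0.224]), array([0.772, 0.516])] [array([ 0.803, -0.568]), array([0.753, 0.13 ]), array([0.73 , 0.487])]
0.2 [array([ 0.815, -0.531]), array([0.772, 0.275]), array([0.76 , 0.549])] [array([ 0.768, -0.509]), array([0.721, 0.151]), array([0.699, 0.489])]
mid [239 224] [180 235 249] [  0 148 211] [200 212] [193 235 248]
L [238 239] [38 33 32] [37 32 31] [180 231] [41 37 37]
R [241 210] [27 29 29] [31 32 33] [219 194] [34 34 37]
```

Call:
{"op": "jog_arm", "data": {"series": [[0.03,0,0,0,0,0,1],[0.03,0,0,0,0,0,1],[0,0,-0.03,0,0,0,1],[0,0,-0.03,0,0,0,1],[0,0,-0.03,0,0,0,1],[0,0,-0.025,0,0,0,1],[0,0,0,0,0,0,1]]}}

```text
t: 16.55
ee_pos: [0.7013, 0.157, 0.1664]
ee_rot: [180.0, -0.3, 177.1]
contact_force: [-0.9, -0.1, -0.8]
gripper_width: 0.0005
finger_force: 0.0
```

Call:
{"op": "jog_arm", "data": {"series": [[-0.015,0,0.012,0,0,0,1],[-0.014,0,0.003,0,0,0,1],[-0.013,0,0.009,0,0,0,1],[-0.01,0,0.004,0,0,0,1],[-0.012,0,0.001,0,0,0,1],[-0.014,0,-0.003,0,0,0,1],[0,0,0,0,0,0,1]]}}

```text
t: 17.25
ee_pos: [0.6266, 0.1576, 0.2004]
ee_rot: [179.9, 0.4, 177.1]
contact_force: [0.0, -0.0, 0.2]
gripper_width: -0.0001
finger_force: 0.1
```

```bash
cat > lid.py <<'E'
from h import *
from scipy.optimize import minimize_scalar
# lid angle: bright pale-wood free edge; score by comparing expected outline gradient in side image (left end of lid, y=+99)
p=[0.5857,0.1571,-0.0497]
def T(P): P=np.array(P)/1e3; return np.array([p[0],p[1],0])+P@R.from_euler("z",p[2]).as_matrix().T
for n in ("side",):
    C=cam(n); im=bot.capture(n); g=cv2.Canny(im,60,120); dt=cv2.distanceTransform(255-g,cv2.DIST_L2,3)
    best=[]
    for th in np.arange(0,2.31,.05):
        c,s=np.cos(th),np.sin(th)
        pts=[]
        for r in np.linspace(5,57,25):
            for t in (0,10):
                pts.append((42.5-r*c+t*s,99,124+r*s+t*c))
        for y in np.linspace(60,99,12):
            pts.append((42.5-57*c,y,124+57*s)); pts.append((42.5-57*c+10*s,y,124+57*s+10*c))
        u=proj(C,T(pts)).round().astype(int); best.append((np.minimum(dt[u[:,1],u[:,0]],4).mean(),round(th,2)))
    print(n,sorted(best)[:5])
E
python3 lid.py; python3 g.py
```

```text
side [(np.float32(0.45728788), np.float64(0.1)), (np.float32(0.48309872), np.float64(0.05)), (np.float32(0.56442165), np.float64(0.15)), (np.float32(0.62382436), np.float64(1.2)), (np.float32(0.7877041), np.float64(0.2))]
[  7.1  17.7  87.6   0.   74.3 -80. ] [0.627  0.1574 0.1998] [179.9   0.4 177.1]
turn to down [-0.002  0.007  0.001]
```

Call:
{"op": "jog_arm", "data": {"series": [[-0.007,0,-0.005,0,0,0,1],[-0.009,0,-0.006,0,0,0,1],[-0.009,0,-0.01,0,0,0,1],[-0.005,0,-0.01,0,0,0,1],[-0.003,0,-0.007,0,0,0,1],[0,0,0,0,0,0,1]]}}

```text
t: 17.9
ee_pos: [0.5938, 0.1571, 0.1596]
ee_rot: [179.9, 0.3, 177.1]
contact_force: [0.6, 0.2, 0.4]
gripper_width: -0.0003
finger_force: 0.0
```

```bash
python3 lid.py; python3 g.py
```

```text
side [(np.float32(0.779923), np.float64(0.15)), (np.float32(0.8057338), np.float64(0.1)), (np.float32(0.8225298), np.float64(0.05)), (np.float32(0.8388514), np.float64(0.25)), (np.float32(0.87585944), np.float64(0.2))]
[  7.4  15.8  94.4   0.   69.5 -79.7] [0.5939 0.157  0.1596] [179.9   0.3 177.1]
turn to down [-0.001  0.004  0.001]
```

Press the lid down until the force rises.

Call:
{"op": "jog_arm", "data": {"series": [[-0.003,0,-0.002,0,0,0,1],[0,0,-0.002,0,0,0,1],[0,0,-0.002,0,0,0,1],[0,0,0,0,0,0,1]]}}

```text
t: 18.35
ee_pos: [0.593, 0.1571, 0.1588]
ee_rot: [179.9, 0.6, 177.1]
contact_force: [-7.4, -1.6, 22.9]
gripper_width: -0.0001
finger_force: 11.5
```

Call:
{"op": "jog_arm", "data": {"series": [[0,0,0.03,0,0,0,1],[-0.02,0.01,0.012,0,0,0,1],[-0.035,0.02,0,0,0,0,1],[-0.033,0.021,0,0,0,0,1],[0,0,-0.02,0,0,0,1],[0,0,-0.016,0,0,0,1],[0,0,0,0,0,0,1]]}}

```text
t: 19.05
ee_pos: [0.501, 0.2078, 0.1574]
ee_rot: [180.0, 0.0, 177.1]
contact_force: [-0.1, 0.1, 0.1]
gripper_width: 0.0001
finger_force: 0.0
```

```bash
python3 g.py;python3 lid.py
```

```text
[ 14.2   6.7 105.2   0.   68.  -72.9] [0.501  0.2078 0.1574] [180.    0.  177.1]
turn to down [-0.  0.  0.]
side [(np.float32(0.74338925), np.float64(0.15)), (np.float32(0.7765068), np.float64(0.2)), (np.float32(0.815223), np.float64(0.1)), (np.float32(0.815223), np.float64(0.25)), (np.float32(0.815223), np.float64(1.3))]
```

Call:
{"op": "jog_arm", "data": {"series": [[0,0,0.0065,0,0,0,1],[0.0135,-0.0045,0,0,0,0,1],[0.011,-0.009,0,0,0,0,1],[0.011,-0.009,0,0,0,0,1],[0.008,-0.003,0,0,0,0,1],[0.008,-0.003,0,0,0,0,1],[0,0,0,0,0,0,1]]}}

```text
t: 19.8
ee_pos: [0.5558, 0.1788, 0.1665]
ee_rot: [179.9, 0.3, 177.0]
contact_force: [-0.2, -0.4, 0.2]
gripper_width: -0.0002
finger_force: 0.0
```

Call:
{"op": "jog_arm", "data": {"series": [[0,0,-0.0025,0,0,0,1],[0.007,0,0,0,0,0,1],[0.007,0.0005,0,0,0,0,1],[0.008,0.003,0,0,0,0,1],[0.008,0.003,0,0,0,0,1],[0.0065,0.006,0,0,0,0,1],[0.0065,0.007,0,0,0,0,1],[0,0.002,0,0,0,0,1],[0,0,0,0,0,0,1]]}}

```text
t: 20.7
ee_pos: [0.5984, 0.2018, 0.1645]
ee_rot: [179.9, 0.4, 177.1]
contact_force: [1.6, 0.2, 1.0]
gripper_width: -0.0001
finger_force: 0.7
```

```bash
cat > but.py <<'E'
from h import *
p=[0.5857,0.1571,-0.0497]
def T(P): P=np.array(P)/1e3; return np.array([p[0],p[1],0])+P@R.from_euler("z",p[2]).as_matrix().T
ims={n:bot.capture(n) for n in ("side","scene")}
for nm,sg in (("L",1),("R",-1)):
    for n in ims:
        C=cam(n);im=ims[n].astype(int); sc=[]
        # dark brown = bar; count dark pixels inside bar minus dark just outside
        dark=((im.sum(2)<270)&(im[...,2]-im[...,0]>15)).astype(float)
        for th in np.arange(-.8,1.65,.05):
            u=np.array([np.sin(th),-np.cos(th)*sg]);v=np.array([np.cos(th),np.sin(th)*sg])
            f=lambda w:np.array([(-29.5+r*u[0]+k*v[0],66*sg+r*u[1]+k*v[1],146) for r in np.linspace(15,49,12) for k in w])
            g=lambda P:(lambda q:dark[q[:,1],q[:,0]].mean())(proj(C,T(P)).round().astype(int))
            sc.append((round(g(f((-7,-3,0,3,7)))-.5*g(f((-16,16))),2),round(th,2)))
        print(nm,n,sorted(sc)[::-1][:4])
E
python3 but.py; python3 g.py
```

```text
L side [(np.float64(0.98), np.float64(1.55)), (np.float64(0.96), np.float64(1.6)), (np.float64(0.81), np.float64(1.5)), (np.float64(0.67), np.float64(1.45))]
L scene [(np.float64(0.98), np.float64(1.6)), (np.float64(0.95), np.float64(1.55)), (np.float64(0.87), np.float64(1.5)), (np.float64(0.8), np.float64(1.45))]
R side [(np.float64(0.92), np.float64(-0.05)), (np.float64(0.88), np.float64(0.0)), (np.float64(0.88), np.float64(-0.1)), (np.float64(0.85), np.float64(-0.15))]
R scene [(np.float64(0.84), np.float64(-0.35)), (np.float64(0.83), np.float64(-0.25)), (np.float64(0.83), np.float64(-0.3)), (np.float64(0.78), np.float64(-0.2))]
[ 11.4  17.6  91.7   0.   70.4 -75.7] [0.598  0.2015 0.1645] [179.9   0.3 177.1]
turn to down [-0.002  0.006  0.001]
```

Works well. Push the left one on to its stop.

Call:
{"op": "jog_arm", "data": {"series": [[0,0.003,0,0,0,0,1],[0,0.003,0,0,0,0,1],[0,0.002,0,0,0,0,1],[0,0,0,0,0,0,1]]}}

```text
t: 21.2
ee_pos: [0.5982, 0.206, 0.1645]
ee_rot: [-179.8, 0.3, 177.1]
contact_force: [1.2, -12.3, 3.1]
gripper_width: 0.0
finger_force: 7.2
```

Call:
{"op": "jog_arm", "data": {"series": [[0,-0.015,0,0,0,0,1],[0,-0.005,0.03,0,0,0,1],[-0.03,-0.02,0,0,0,0,1],[-0.03,-0.02,0,0,0,0,1],[-0.033,-0.014,0,0,0,0,1],[0,-0.002,-0.015,0,0,0,1],[0,0,-0.015,0,0,0,1],[0,0,0,0,0,0,1]]}}

```text
t: 22.0
ee_pos: [0.5035, 0.1331, 0.1614]
ee_rot: [179.9, 0.1, 177.1]
contact_force: [0.2, -0.9, -0.3]
gripper_width: -0.0001
finger_force: 0.0
```

```bash
python3 but.py; python3 g.py
```

```text
L side [(np.float64(0.75), np.float64(1.55)), (np.float64(0.73), np.float64(1.6)), (np.float64(0.47), np.float64(1.5)), (np.float64(0.35), np.float64(1.45))]
L scene [(np.float64(0.78), np.float64(1.6)), (np.float64(0.65), np.float64(1.55)), (np.float64(0.57), np.float64(1.5)), (np.float64(0.46), np.float64(1.45))]
R side [(np.float64(0.95), np.float64(-0.1)), (np.float64(0.92), np.float64(-0.05)), (np.float64(0.9), np.float64(-0.15)), (np.float64(0.88), np.float64(0.0))]
R scene [(np.float64(0.1), np.float64(1.2)), (np.float64(0.1), np.float64(-0.35)), (np.float64(0.1), np.float64(-0.4)), (np.float64(0.1), np.float64(-0.5))]
[ 6.100e+00  3.500e+00  1.081e+02  1.000e-01  6.830e+01 -8.100e+01] [0.505  0.1334 0.1634] [179.9   0.2 177.1]
turn to down [-0.002  0.004  0.001]
```

Call:
{"op": "jog_arm", "data": {"series": [[0.014,0,0.001,0,0,0,1],[0.015,0,0,0,0,0,1],[0.009,0.0025,0,0,0,0,1],[0.008,0.0025,0,0,0,0,1],[0.008,-0.0005,0,0,0,0,1],[0.008,-0.0005,0,0,0,0,1],[0.008,-0.004,0,0,0,0,1],[0.008,-0.004,0,0,0,0,1],[0.006,-0.007,0,0,0,0,1],[0.006,-0.008,0,0,0,0,1],[0,-0.003,0,0,0,0,1],[0,0,0,0,0,0,1]]}}

```text
t: 23.3
ee_pos: [0.5951, 0.1103, 0.1654]
ee_rot: [179.9, 0.3, 177.0]
contact_force: [0.2, 0.2, 1.0]
gripper_width: 0.0001
finger_force: 0.0
```

Call:
{"op": "jog_arm", "data": {"series": [[0,-0.003,-0.001,0,0,0,1],[0,-0.003,0,0,0,0,1],[0,-0.002,0,0,0,0,1],[0,0,0,0,0,0,1]]}}

```text
t: 23.7
ee_pos: [0.5951, 0.104, 0.1646]
ee_rot: [179.8, 0.4, 177.1]
contact_force: [1.9, 4.6, 0.7]
gripper_width: 0.0001
finger_force: 2.5
```

```bash
python3 but.py; python3 g.py
```

```text
L side [(np.float64(0.75), np.float64(1.55)), (np.float64(0.73), np.float64(1.6)), (np.float64(0.47), np.float64(1.5)), (np.float64(0.35), np.float64(1.45))]
L scene [(np.float64(0.78), np.float64(1.6)), (np.float64(0.7), np.float64(1.55)), (np.float64(0.62), np.float64(1.5)), (np.float64(0.45), np.float64(1.45))]
R side [(np.float64(0.52), np.float64(1.35)), (np.float64(0.5), np.float64(1.4)), (np.float64(0.46), np.float64(1.3)), (np.float64(0.45), np.float64(1.25))]
R scene [(np.float64(0.6), np.float64(1.6)), (np.float64(0.58), np.float64(1.55)), (np.float64(0.55), np.float64(1.5)), (np.float64(0.55), np.float64(1.45))]
[  2.4  14.1  95.9   0.2  69.6 -84.8] [0.5951 0.1039 0.1646] [179.8   0.4 177.1]
turn to down [-0.003  0.007  0.001]
```

Call:
{"op": "jog_arm", "data": {"series": [[0,-0.002,0,0,0,0,1],[0,-0.002,0,0,0,0,1],[0,-0.001,0,0,0,0,1],[0,0,0,0,0,0,1]]}}

```text
t: 24.2
ee_pos: [0.5951, 0.1029, 0.1647]
ee_rot: [179.4, 0.4, 177.1]
contact_force: [3.1, 18.1, -1.2]
gripper_width: 0.0002
finger_force: 9.8
```

Call:
{"op": "jog_arm", "data": {"series": [[0,0.015,0,0,0,0,1],[0,0.01,0.03,0,0,0,1],[0,0,0.05,0,0,0,1],[-0.04,0,0.05,0,0,0,1],[-0.04,0.04,0.03,0,0,0,1],[-0.04,0.05,0,0,0,0,1],[0,0.05,0,0,0,0,1],[0,0.04,0,0,0,0,1],[0,0,0,0,0,0,1]]}}

```text
t: 25.1
ee_pos: [0.4997, 0.2872, 0.3066]
ee_rot: [179.9, 0.3, 177.4]
contact_force: [0.5, -0.5, 0.3]
gripper_width: 0.0002
finger_force: 0.0
```

```bash
python3 but.py; python3 g.py
python3 - <<'E'
from h import *
# bystanders unchanged vs start?  lid region sample and diff of cup area in scene
a=cv2.imread("pics/scene0.png").astype(int);b=bot.capture("scene").astype(int)
print("cup/jar diff",np.abs(a-b)[130:225,310:375].mean())
D=cam("side");im=bot.capture("side");p=[0.5857,0.1571,-0.0497]
def T(P): P=np.array(P)/1e3; return np.array([p[0],p[1],0])+P@R.from_euler("z",p[2]).as_matrix().T
for P in ((15,0,134),(0,20,134),(30,-30,134),(15,90,134),(40,95,134),(-12,0,134),(42,0,160),(65,60,150)):
    u=proj(D,T(P))[0].round().astype(int);print(P,u,im[u[1],u[0]])
E
```

```text
L side [(np.float64(0.75), np.float64(1.6)), (np.float64(0.75), np.float64(1.55)), (np.float64(0.62), np.float64(1.5)), (np.float64(0.53), np.float64(1.45))]
L scene [(np.float64(0.3), np.float64(-0.8)), (np.float64(0.23), np.float64(-0.75)), (np.float64(0.15), np.float64(0.95)), (np.float64(0.12), np.float64(1.05))]
R side [(np.float64(0.94), np.float64(1.45)), (np.float64(0.9), np.float64(1.6)), (np.float64(0.9), np.float64(1.55)), (np.float64(0.9), np.float64(1.5))]
R scene [(np.float64(0.88), np.float64(1.5)), (np.float64(0.87), np.float64(1.45)), (np.float64(0.8), np.float64(1.4)), (np.float64(0.78), np.float64(1.6))]
[ 21.8   4.   91.7  -0.1  84.1 -65.4] [0.5005 0.2838 0.3062] [-180.     0.3  177.2]
turn to down [ 0.     0.004 -0.001]
cup/jar diff 3.4258569500674763
(15, 0, 134) [237 219] [152 220 244]
(0, 20, 134) [242 224] [147 216 241]
(30, -30, 134) [231 212] [151 220 243]
(15, 90, 134) [234 242] [ 90 129 155]
(40, 95, 134) [224 243] [128 184 222]
(-12, 0, 134) [247 219] [ 96 141 171]
(42, 0, 160) [225 211] [ 87 182 232]
(65, 60, 150) [214 229] [246 248 249]
```

```bash
python3 -c "
from rig import bot
print(bot.job_done())"
```

```text
the job is handed in; nothing more can be done
None
```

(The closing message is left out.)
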